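Lock the cash box into its counter holder

TASK

Slide the cash box along the counter into its holder, between the rails, letting the box's own front edge lift the hinged catch, and push it gently against the sprung plunger just until the catch drops down behind the box; then let go. Do not force the box, do not touch the holder or its catch with the gripper, and leave the other things on the counter alone.

Things in the scene. Friction and masses are not known exactly. Their poses are not given: they have to be found in the camera images.
- box_mid (a point): centre, half-way up, of the loose grey steel cash box, 160 (X) x 120 (Y) x 65 mm, 0.5-0.9 kg; +X = front end (brass lock disc), goes in first. Carrying handle on the lid: bar 14 mm thick (X), 76 long (Y), 12 high, its centre 60.5 mm above this point (93 above the counter), 22 mm clear of the lid; end posts with 60 mm between them.
- dock: dark steel holder fixed to the counter. Origin on the counter, where the box's centre stands when locked in (within 21 mm). +X is the way in, Z up. Two rails 35 mm high, inner faces at Y +-62 mm (2 mm play each side), from X -100 to +94; flared lips widen to about +-77 at X -139. No floor: the box slides on the counter.
- plunger_nominal (a point): nominal tip of the sprung plunger, an 18 mm pin along X at the far end (dock X +76, Y -40, Z 30 mm): 3 N to start it, 0.7 N per mm, solid after 7 mm (about 8 N). Plunger and catch sit on one end unit bolted through slots: both lie together up to 18 mm either way along X from nominal; this shift is not measured. Over 20 N between box and holder is forcing it.
- catch_nominal (a point): nominal middle of the lower edge of the catch nose's holding face (dock X -82, Y -61, Z 45 mm). The nose reaches over the -Y rail to Y -45, passing 7 mm beside the handle; slope towards the mouth, up to X -133, Z 77. Steel lever, 0.22 kg, level pivot along Y at dock X +30, Z 42. The box lifts it 20 mm with a few N; it rides on the lid and drops behind the box.
- catch (a joint): angle of the catch about its pivot, rad: 0 down (shut), about 0.18 riding on the lid. With the end unit at nominal: box centre at dock X -4 mm meets the plunger, about +1 the catch drops, +3 the plunger is solid; let go, the box rests back against the catch at about -2. All of these shift with the end unit.
- water_mid (a point): bystander: centre of a water bottle, 64 mm in diameter, 200 mm tall, loose on the counter
- can_mid (a point): bystander: centre of a drinks can, 66 mm in diameter, 115 mm tall, loose on the counter
- carton_mid (a point): bystander: centre of a small cardboard carton 60 x 90 x 50 mm, loose on the counter
Not all that is in view belongs to the job. Of the things shaped like the part that bears box_mid, the grey one is meant.

How it is judged:
By the outcome, as a careful person would: the job done as asked, in the order asked, and still so for the second after the job is handed in, with the robot touching nothing.
It also fails if it takes over 69 s, if anything falls off the work surface, if the arm or the gripper's body presses on something with over 40 N, if the wrist force passes 120 N, or if a joint passes its speed limit or range.

ROBOT

A 6-joint arm with a two-finger parallel gripper is mounted at the origin on the work surface. World frame = base frame: x ahead of the robot, y to its left, z up, the work surface at z = 0. Lengths are in mm, angles in rad, forces in N, time in s.
With the tool pointing down it reaches from about 325 to 875 mm from the base axis. Payload 4.4 kg.
Tool frame: the origin (TCP) lies on the centre line of the jaws, within the pads' length; the fingertips stand ahead of it and the grasp point (between the pads) lies 6 mm ahead of it (ctrl.tcp_to_tips is the z of the fingertips in the tool frame, in mm); z points along the fingers, y is the line along which they close (so a half turn about z gives the same grasp; the last joint's range is limited). The gripper opens to 85 mm and grips with 20 to 120 N. Pads are 22 mm wide; open, the fingers measure 114 mm over their backs; the gripper's body (76 mm by 85 mm) begins 54 mm behind the grasp point. The pads swing forward as they close: fully open they stand 13 mm farther back than shut.
Start: joints at [-1.417, 0.207, 1.542, -0, 1.393, -0.15], TCP at [172.546, -548.503, 256.282] pointing down, gripper open.
Joint ranges: [-2.73, 2.73], [-0.86, 2.22], [0.23, 2.46], [-1.11, 4.25], [0.08, 2.63], [-2.82, 2.82]. Speed limits (rad/s): [2.79, 2.79, 3.14, 3.14, 3.14, 3.14].

INTERFACE

Orientations are given as a 3x3 rotation matrix whose columns are the frame's x, y, z axes.
In Python, from plant import ctrl, sensors, optics gives the robot as it stands. Calls block until the motion is done:
- ctrl.move_ptp(position, orientation): joint-space move of the TCP to a pose.
- ctrl.move_l(position, rot=None, vel=150, threshold=None): straight line of the TCP; rot=None keeps the orientation; vel is the mean speed in mm/s. With threshold (N) it stops when the force on the tool has changed by that much, and returns True; else False.
- ctrl.set_joints(angles): joint-space move.
- ctrl.gripper_to(opening, force=None): finger opening in mm; force is the grip in N (None keeps the last); returns when the fingers have stopped.
- ctrl.hold(seconds).
- ctrl.solve_ik(position, orientation): joint angles nearest the present ones, or None.
- sensors.read_state(): the state.
- optics.grab_frame(name): name is "scene" or "side" or "wrist"; returns (picture, depth): 384x512x3 uint8, red, green, blue; 384x512 float32, mm along the optical axis (not along the pixel's ray), 0 where there is no reading.
- optics.camera_params(name): a dict with "mtx" (3x3 intrinsics, pixels), "R" (3x3) and "t" (3): a world point X has camera coordinates R X + t; the wrist camera has in their place "T_tool_cam" (4x4, takes a point from camera to tool coordinates, whose origin is the TCP and whose axes are the flange's). Camera axes: x right, y down, z forward; pixel columns grow to the right and rows downward; lengths in mm; the calibration is good to about 2 mm. A picture is of the moment at which its call begins: read the wrist's pose just before it. camera_params takes no time and is no camera call.
A pose or a line that the arm cannot do raises ctrl.MotionError and nothing moves.
- ctrl.finish_job(): hands the job in; it is judged then, once.
The state is a dict: "t": time; "q": joint angles; "qvel": joint speeds; "tau": joint torques, N m; "eef_pos": TCP position; "eef_rot": TCP orientation; "force": force on the tool from outside, world axes, zero at the start; "wrist_torque": the same for the moment, N m; "grip_width": finger opening in mm; "grasp_force": force on a finger pad.
Only numpy, scipy, OpenCV 4.12 (cv2) and the standard library are available. Lean on these libraries where they do the work, as an engineer would, in place of code of your own. Each camera call takes 0.05 s, during which the arm holds its last target. There are 200 camera calls.

## Working session

There is one attempt and no reset: what is moved stays moved. The work goes in short steps, each a Python script; the robot and the scene stay as the last script left them, time stands still between calls to the robot, and variables do not carry over. Pictures are saved under pics/ and viewed, at most 10 in all, crops included, and the job is handed in when it is done.

```bash
mkdir -p pics; ls
python3 - <<'E'
from plant import ctrl,sensors,optics
import cv2,numpy as np
ims=[]
for n in("scene","side"):
    p,d=optics.grab_frame(n); np.savez(f"pics/{n}0.npz",p=p,d=d); 
    cv2.imwrite(f"pics/{n}0.png",cv2.resize(p[:,:,::-1],(800,600)))
    c=optics.camera_params(n); print(n,c["mtx"].tolist(),(-c["R"].T@c["t"]).round(0),c["R"].round(3).tolist())
print(sensors.read_state(),ctrl.tcp_to_tips)
E
```

```text
pics
scene [[369.04985842299715, 0.0, 248.4104847623825], [0.0, 369.04985842299715, 192.93539808985486], [0.0, 0.0, 1.0]] [978.  99. 853.] [[-0.387, 0.922, -0.005], [0.762, 0.316, -0.565], [-0.52, -0.223, -0.825]]
side [[470.4989583803097, 0.0, 250.07090614020262], [0.0, 470.4989583803097, 193.14893772699486], [0.0, 0.0, 1.0]] [-88. 568. 857.] [[-0.745, -0.667, -0.002], [-0.431, 0.484, -0.762], [0.509, -0.567, -0.648]]
{'t': 0.1, 'q': array([-1.41651391e+00,  2.07374199e-01,  1.54282390e+00,  1.20146875e-05,
        1.39349675e+00, -1.50492080e-01]), 'qvel': array([ 4.21246426e-05, -1.26081392e-03, -3.28202188e-03,  5.01130883e-04,
        2.15388731e-04, -1.29471375e-03]), 'tau': array([-6.06555332e-04, -3.84095943e+01, -2.92549896e+01, -2.20297425e-04,
        4.86820019e-03,  2.91110052e-05]), 'eef_pos': array([ 172.44304876, -547.86715458,  255.213362  ]), 'eef_rot': array([[ 9.53915335e-01,  3.00075718e-01, -3.11360763e-04],
       [ 3.00075702e-01, -9.53913125e-01,  2.07904294e-03],
       [ 3.26859183e-04, -2.07666274e-03, -9.99997790e-01]]), 'force': array([ 0.52296064, -0.77118323, -0.06806171]), 'wrist_torque': array([ 0.01040854, -0.0487798 ,  0.01813266]), 'grasp_force': 0.0, 'grip_width': 85.48081147808495} 25.0
```

View pics/scene0.png

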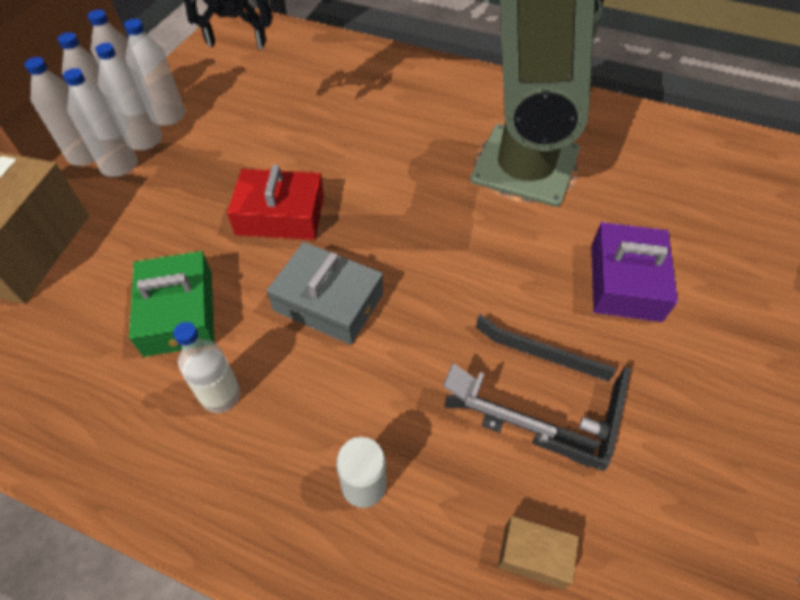

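View pics/side0.png

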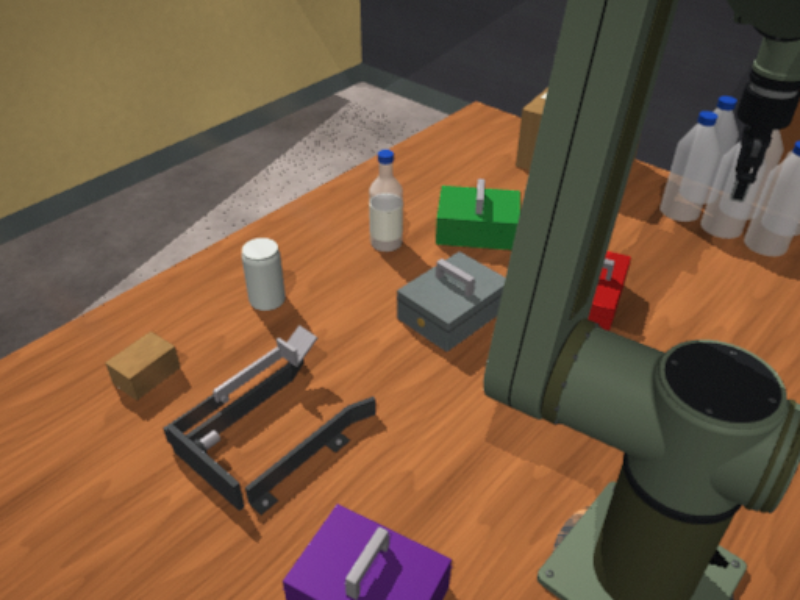

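The scene view shows the grey box at (325,290) with its brass disc at (372,310). The dock is around (540,400), with its mouth to the left and the catch on the lower rail. The bottle is at (210,370), the can at (362,470) and the carton at (540,550). Next I'll measure with depth.

```bash
cat > h.py <<'E'
import numpy as np,cv2
from plant import ctrl,sensors,optics
def cloud(n,d,c=None):
    c=c or optics.camera_params(n); K=c["mtx"]; v,u=np.mgrid[:384,:512]
    pc=np.stack([(u-K[0,2])/K[0,0]*d,(v-K[1,2])/K[1,1]*d,d],-1)
    return (pc-c["t"])@c["R"]
E
python3 - <<'E'
from h import *
S=512/800
for n,bp,dk,br in(("scene",(325,290),(430,300,640,480),(372,310)),("side",(455,290),(150,320,390,520),(420,322))):
    f=np.load(f"pics/{n}0.npz");p,d=f["p"],f["d"];W=cloud(n,d)
    hsv=cv2.cvtColor(p,cv2.COLOR_RGB2HSV).astype(int); ok=d>0
    print(n,"table z",np.median(W[ok&(hsv[...,1]>130)&(abs(W[...,2])<15)][:,2]))
    m=ok&(W[...,2]>56)&(W[...,2]<74)&(hsv[...,1]<90)
    u,v=int(bp[0]*S),int(bp[1]*S)
    w=np.zeros(m.shape,bool); w[v-45:v+45,u-50:u+50]=1
    P=W[m&w]; print("lid",len(P),np.median(P[:,2]),cv2.minAreaRect(P[:,:2].astype(np.float32)))
    H=W[w&ok&(W[...,2]>86)&(W[...,2]<105)]; print("handle",len(H),H.mean(0).round(1),np.percentile(H[:,2],[50,95]),cv2.minAreaRect(H[:,:2].astype(np.float32)) if len(H)>3 else 0)
    print("brass",W[int(br[1]*S),int(br[0]*S)])
    a,b,c,e=[int(k*S) for k in dk]; w[:]=0; w[b:e,a:c]=1
    R=W[w&ok&(W[...,2]>30)&(W[...,2]<38)&(hsv[...,2]<110)]
    np.save(f"pics/r_{n}.npy",R); print("rail pts",len(R)); 
    r=cv2.minAreaRect(R[:,:2].astype(np.float32));print(r)
# plot both
A=[np.load(f"pics/r_{n}.npy") for n in("scene","side")]
im=np.full((600,800,3),255,np.uint8);al=np.vstack(A);lo=al[:,:2].min(0)-10;print("lo",lo,al[:,:2].max(0))
for R,cl in zip(A,((255,0,0),(0,0,255))):
    for q in R: cv2.circle(im,(int((q[1]-lo[1])*2),int((q[0]-lo[0])*2)),2,cl,-1)
cv2.imwrite("pics/rails.png",im)
E
```

```text
scene table z 0.7947294344277372
lid 2088 65.65488822857482 ((483.0553283691406, -229.82342529296875), (159.6634063720703, 122.549072265625), 86.06932067871094)
handle 176 [ 486.7 -229.4   97.4] [ 98.95716584 101.07969729] ((483.2657775878906, -230.7178955078125), (15.060471534729004, 76.8834228515625), 85.90387725830078)
brass [ 470.76616037 -150.17797874    5.4130498 ]
rail pts 710
((458.7335510253906, 153.03939819335938), (300.4584045410156, 247.26675415039062), 0.5251187682151794)
side table z 0.3421810834699566
lid 1724 64.83176617964396 ((521.9945678710938, -262.74603271484375), (268.2621765136719, 296.0697937011719), 38.90960693359375)
handle 169 [ 480.2 -227.9   95.9] [ 96.95194683 100.76498753] ((482.35064697265625, -229.63412475585938), (18.98261070251465, 76.85259246826172), 86.18791961669922)
brass [ 490.29536831 -147.07136892   32.14849385]
rail pts 969
((578.4500122070312, 154.837646484375), (248.79063415527344, 302.1231384277344), 89.78651428222656)
lo [297.43663108  19.33397768] [729.58760504 279.68540318]
```

View pics/rails.png

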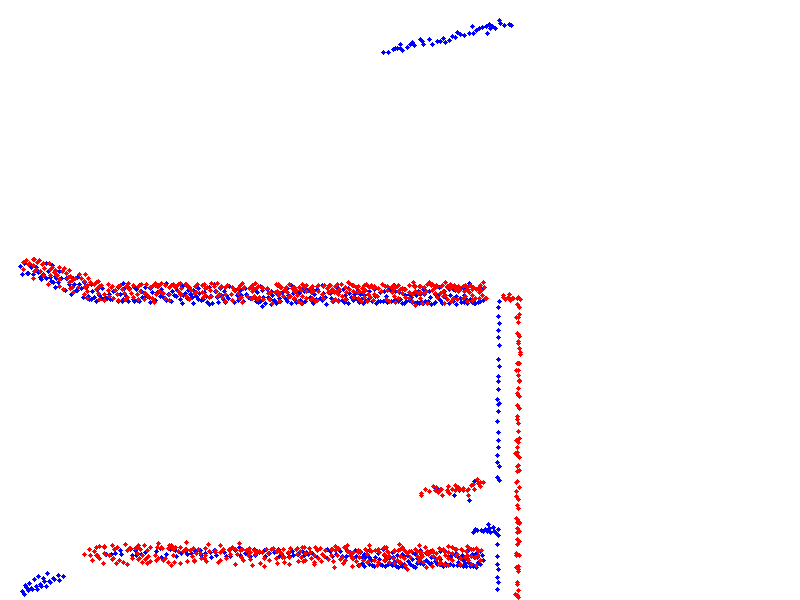

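The plot shows the rails parallel to world y, with their inner faces near x≈448 and x≈570. Both views agree on the box pose. Next I'll fit the dock pose, the end-unit shift and the bystanders.

Run:
```python
from h import *
for n in("scene","side"):
    f=np.load(f"pics/{n}0.npz");p,d=f["p"],f["d"];W=cloud(n,d);x,y,z=np.moveaxis(W,-1,0)
    hsv=cv2.cvtColor(p,cv2.COLOR_RGB2HSV).astype(int); ok=(d>0); z=z-(0.8 if n=="scene" else .3)
    for nm,a,b in(("+Y",430,460),("-Y",560,590)):
        m=ok&(z>33.5)&(z<37)&(x>a)&(x<b)&(y>75)&(y<258)&(hsv[...,2]<110)
        k=np.polyfit(y[m],x[m],1);print(n,nm,m.sum(),"slope",k[0],"x@168",np.polyval(k,168),np.percentile(x[m]-np.polyval(k,y[m]),[3,97]))
    m=ok&(z>5)&(z<36)&(x>440)&(x<452)&(y>20)&(y<275)&(hsv[...,2]<110);print(" +Y rail ends y",np.percentile(y[m],[1,99]))
    m=ok&(z>22)&(z<45)&(x>530)&(x<560)&(y>215)&(y<262);print(" plunger",m.sum(),np.percentile(y[m],[1,5,50]),np.percentile(x[m],[2,98]),z[m].max())
    m=ok&(z>44)&(z<95)&(x>540)&(x<600)&(y>10)&(y<275);print(" catch y",m.sum(),[ (lo,np.percentile(y[m&(z>lo)&(z<lo+8)],[1,99]).round(1).tolist(),np.percentile(x[m&(z>lo)&(z<lo+8)],[1,99]).round(1).tolist()) for lo in(44,52,60,68) if (m&(z>lo)&(z<lo+8)).sum()>2])
    nose=m&(x<572); print(" nose",nose.sum(),[(lo,np.percentile(y[nose&(z>lo)&(z<lo+8)],[1,99]).round(1).tolist()) for lo in(44,52,60,68) if (nose&(z>lo)&(z<lo+8)).sum()>2])
    S=.64
    for nm,(u,v) in (dict(bottle=(210,375),can=(362,455),carton=(540,545)) if n=="scene" else dict(bottle=(386,218),can=(265,255),carton=(145,360))).items():
        print(" ",nm,W[int(v*S),int(u*S)].round(0))
    m=ok&(z>20)&(x>300)&(x<800)&(y>-300)&(y<10)&(z<230)
```

```text
scene +Y 159 slope 0.008984244828688724 x@168 444.7985754171292 [-4.01913121  4.27307675]
scene -Y 134 slope 0.019013048714426033 x@168 575.3301402055502 [-3.81795379  4.10010748]
 +Y rail ends y [ 51.89680669 260.36335189]
 plunger 121 [229.20485441 229.85886196 245.2634909 ] [541.74950656 559.59937425] 44.8507294295099
 catch y 834 [(44, [61.2, 274.4], [545.6, 598.9]), (52, [47.3, 274.7], [542.7, 598.4]), (60, [36.2, 192.6], [556.1, 598.1]), (68, [20.9, 69.7], [555.6, 595.6])]
 nose 198 [(44, [61.5, 268.6]), (52, [47.2, 274.7]), (60, [35.0, 52.7]), (68, [21.0, 60.3])]
  bottle [ 731. -284.  121.]
  can [752. -39. 116.]
  carton [751. 213.  50.]
side +Y 211 slope 0.0009573172702136904 x@168 443.72301954786866 [-4.06968706  4.65987511]
side -Y 174 slope 0.00736450959345666 x@168 575.2670673430467 [-4.39099915  4.66404065]
 +Y rail ends y [ 61.91381921 273.1629798 ]
 plunger 117 [229.88962449 231.26751414 246.54550496] [538.70369759 556.03837141] 44.903970419744326
 catch y 826 [(44, [62.8, 263.1], [544.4, 598.9]), (52, [43.8, 274.9], [544.1, 593.0]), (60, [33.7, 193.6], [553.9, 597.4]), (68, [22.9, 72.4], [553.6, 594.6])]
 nose 235 [(44, [50.9, 264.3]), (52, [41.5, 274.9]), (60, [32.7, 72.6]), (68, [24.2, 72.8])]
  bottle [ 692. -288.   82.]
  can [736. -32. 115.]
  carton [743. 218.  47.]
```

Dock centre line is x≈509.8 at y=168, heading about 89.5°, with its origin at y≈168. The end unit is shifted by about −14 mm, so I expect the plunger at box y≈150 and the catch to drop near y≈155. The bystanders are well clear at x>680. I'll grasp the handle now.

```bash
cat >> h.py <<'E'
def rot(yaw):  # tool down, closing axis along -(box X) heading
    y=np.array([-np.cos(yaw),-np.sin(yaw),0]); z=np.array([0,0,-1.]); return np.column_stack([np.cross(y,z),y,z])
def show(tag=""):
    s=sensors.read_state(); print(tag,"t%.1f"%s["t"],s["eef_pos"].round(1),"F",s["force"].round(1),"M",s["wrist_torque"].round(2),"w%.1f g%.0f"%(s["grip_width"],s["grasp_force"]),"yaw",np.degrees(np.arctan2(-s["eef_rot"][1,1],-s["eef_rot"][0,1])).round(2)); return s
E
python3 - <<'E'
from h import *
R=rot(np.radians(86.0))
ctrl.move_ptp([483,-230,220],R); show("above")
ctrl.move_l([483,-230,101],vel=100,threshold=8); show("down")
ctrl.gripper_to(8,force=45); show("grip")
p,d=optics.grab_frame("side"); cv2.imwrite("pics/grip.png",cv2.resize(p[100:250,200:400,::-1],(800,600)))
E
```

```text
above t1.7 [ 482.8 -230.8  220.1] F [-0.5 -0.2  0.1] M [ 0.02  0.07 -0.03] w85.6 g0 yaw 85.95
down t3.1 [ 483.6 -230.4  101.8] F [ 0.1  0.2 -0.3] M [-0.01 -0.02 -0.03] w85.3 g0 yaw 86.0
grip t3.7 [ 483.2 -230.7  101.4] F [-0.8 -2.6  1.9] M [-0.35  0.14  0.02] w13.0 g45 yaw 86.01
```

View pics/grip.png

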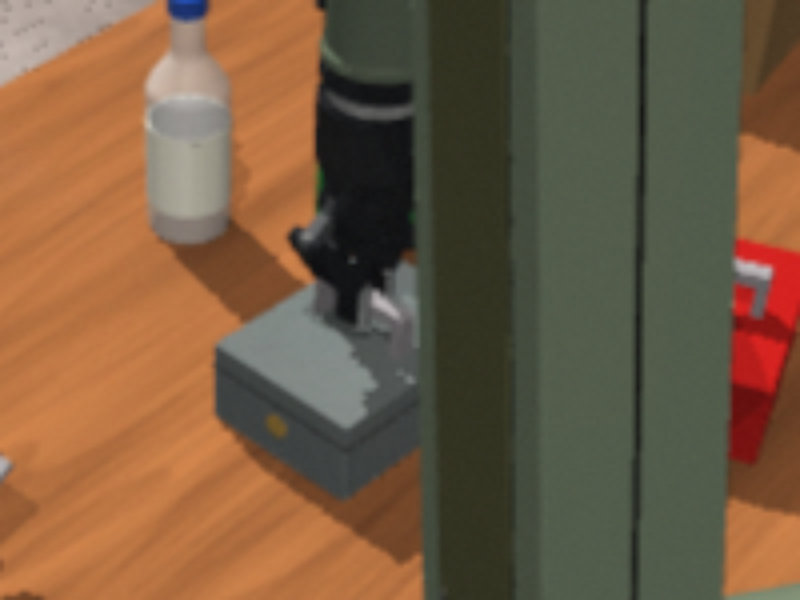

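The crop shows the fingers around the handle bar at (370,310), with the box sitting flat. I'll slide it to the mouth, aligning it on the way, then re-measure.

Run:
```python
from h import *
R=rot(np.radians(89.5))
print(ctrl.move_l([508,-75,101.3],R,vel=70,threshold=25)); show("slid")
for n,lim in(("scene",90),("side",90)):
    p,d=optics.grab_frame(n);W=cloud(n,d);x,y,z=np.moveaxis(W,-1,0);hsv=cv2.cvtColor(p,cv2.COLOR_RGB2HSV).astype(int)
    m=(d>0)&(abs(z-65.5)<4)&(x>420)&(x<600)&(y>-175)&(y<30)&(hsv[...,1]<90)
    P=W[m]; print(n,len(P),np.median(P[:,2]),cv2.minAreaRect(P[:,:2].astype(np.float32)))
    f=P[(P[:,1]>-60)&(P[:,1]<0)]
    for s in(0,1):
        e=[]
        for a in np.arange(-150,2,8):
            q=P[(P[:,1]>=a)&(P[:,1]<a+8)]
            if len(q)>10: e.append((a+4,[q[:,0].min(),q[:,0].max()][s]))
        e=np.array(e); print("  edge",s,np.polyfit(e[:,0]+75,e[:,1],1).round(4),"n",len(e))
    cv2.imwrite(f"pics/m_{n}.png",cv2.resize(p[:,:,::-1],(800,600)))
```

```text
False
slid t6.2 [508.  -75.8 101.4] F [-0.3 -5.8  1.3] M [-0.79  0.06 -0.02] w13.4 g45 yaw 89.51
scene 1886 65.65755883635757 ((509.70684814453125, -74.7161865234375), (159.42691040039062, 120.36017608642578), 89.74473571777344)
  edge 0 [-1.62100e-01  4.70432e+02] n 19
  edge 1 [1.150000e-02 5.682798e+02] n 19
side 1663 65.10743608485225 ((507.5384521484375, -74.59718322753906), (163.54608154296875, 123.52631378173828), 89.80252838134766)
  edge 0 [1.020000e-02 4.470567e+02] n 19
  edge 1 [3.753000e-01 5.482461e+02] n 19
```

View pics/m_scene.png

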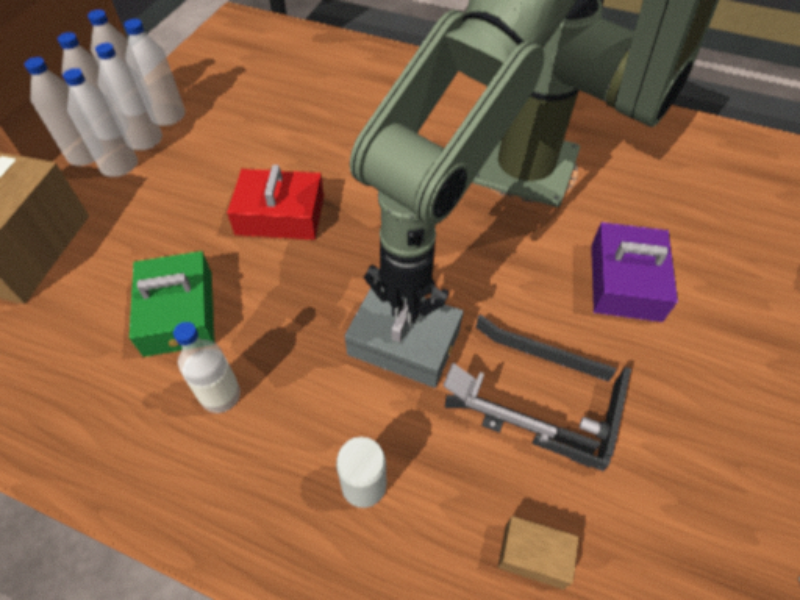

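The image shows the box at (405,335), squarely in front of the mouth. Measured lid edges put its centre at x=507.7 with slope 0.011, in line with the rails. I'll enter in short guarded segments, trimming sideways by force.

```bash
cat >> h.py <<'E'
def line(y): return 509.8+.008*(y-168)
E
python3 - <<'E'
from h import *
R=rot(np.radians(89.5)); off=0; y=-75
while y<125:
    y=min(y+20,125)
    hit=ctrl.move_l([line(y)+off,y,101.3],R,vel=35,threshold=12)
    s=show("HIT" if hit else "")
    if hit: break
    fx=s["force"][0]
    if abs(fx)>2.5: off+=np.clip(.12*fx,-.6,.6); print(" off",round(off,2))
E
```

```text
t7.0 [508.1 -55.  101.4] F [ 0.3 -3.9  1.6] M [-0.55 -0.04 -0.  ] w12.9 g45 yaw 89.5
 t7.7 [508.2 -35.7 101.4] F [ 0.4 -6.2  1.8] M [-0.93  0.02 -0.11] w13.0 g45 yaw 89.48
 t8.4 [508.4 -15.9 101.4] F [ 1.1 -6.3  0.6] M [-1.13 -0.04 -0.1 ] w13.0 g45 yaw 89.48
 t9.2 [508.5   4.4 101.4] F [-0.6 -5.3  2.4] M [-0.89 -0.04 -0.07] w13.0 g45 yaw 89.49
 t9.9 [508.6  24.4 101.4] F [ 0.2 -6.6  2.2] M [-0.9  -0.03 -0.01] w13.2 g45 yaw 89.5
 t10.6 [508.7  44.4 101.4] F [ 0.6 -5.5  2.8] M [-0.97 -0.06 -0.04] w13.4 g45 yaw 89.49
 t11.3 [508.8  64.3 101.4] F [ 0.7 -5.3  2.5] M [-0.93 -0.05 -0.07] w12.8 g45 yaw 89.49
 t12.1 [508.9  84.2 101.4] F [-0.8 -6.3  1.7] M [-0.94 -0.03 -0.05] w13.3 g45 yaw 89.49
 t12.8 [509.  104.2 101.4] F [ 0.9 -6.2  2.6] M [-0.98 -0.02 -0.05] w13.2 g45 yaw 89.49
 t13.5 [509.2 124.1 101.4] F [ 0.5 -6.4  4.4] M [-1.07 -0.05 -0.05] w13.0 g45 yaw 89.49
```

It's in without touching the sides. Next I'll check the catch and set up a nose-height reading.

```bash
cat >> h.py <<'E'
def nose(n="side"):
    # height of nose top (max z percentiles) in the catch-nose region, holding-face side
    p,d=optics.grab_frame(n);W=cloud(n,d);x,y,z=np.moveaxis(W,-1,0)
    m=(d>0)&(x>556)&(x<600)&(y>15)&(y<76)&(z>40)&(z<130)
    return p,np.percentile(z[m],[50,98]).round(1) if m.sum()>5 else None
E
python3 - <<'E'
from h import *
W0=None
for n in("scene","side"):
    f=np.load(f"pics/{n}0.npz");W=cloud(n,f["d"]);x,y,z=np.moveaxis(W,-1,0);m=(x>556)&(x<600)&(y>15)&(y<76)&(z>40)&(z<130);print("before",n,np.percentile(z[m],[50,98]).round(1))
    p,h=nose(n);print("now",n,h);cv2.imwrite(f"pics/in_{n}.png",cv2.resize(p[150:330,230:430,::-1] if n=="scene" else p[190:340,80:280,::-1],(800,600)))
a=np.hstack([cv2.resize(cv2.imread(f"pics/in_{n}.png"),(400,300)) for n in("scene","side")]);cv2.imwrite("pics/in_both.png",a)
E
```

```text
before scene [66.7 81.2]
now scene [ 89.2 105.2]
before side [67.3 80.7]
now side None
```

View pics/in_both.png

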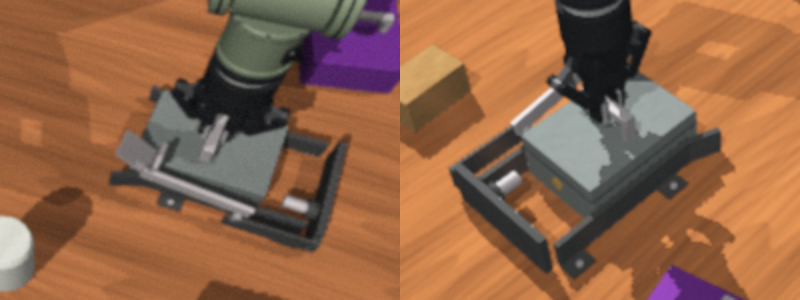

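The crops show the box between the rails, with the catch arm raised and riding on the lid (nose 22 mm up) and the plunger still ahead of the box. I'll advance in sub-millimetre steps, watching force and nose.

Run:
```python
from h import *
R=rot(np.radians(89.5)); y=142
print(ctrl.move_l([line(y),y,101.3],R,vel=30,threshold=10)); s=show()
while y<172:
    y+=.7; ctrl.move_l([line(y),y,101.3],R,vel=10)
    p,h=nose("scene"); s=sensors.read_state(); print("%.1f"%y,s["eef_pos"].round(1),s["force"].round(1),h,"t%.1f"%s["t"])
    if h is not None and h[0]<80: print("DROPPED"); break
    if s["force"][1]<-19: print("FORCE"); break
cv2.imwrite("pics/drop.png",cv2.resize(p[150:330,230:430,::-1],(800,600)))
```

```text
False
 t14.3 [509.3 141.  101.4] F [-0.1 -6.9  2.3] M [-1.07 -0.05 -0.1 ] w13.0 g45 yaw 89.5
142.7 [509.2 141.4 101.4] [-0.6 -7.7  4.3] [ 89.5 105. ] t14.6
143.4 [509.3 141.9 101.4] [ 1.2 -7.9  3.4] [ 89.9 104.5] t14.9
144.1 [509.3 142.6 101.4] [-0.7 -8.8  4.1] [ 89.5 104.7] t15.2
144.8 [509.2 143.3 101.4] [ 0.6 -7.4  4.1] [ 89.3 104.8] t15.5
145.5 [509.3 144.  101.4] [-0.  -8.6  2.9] [ 89.8 104.7] t15.8
146.2 [509.3 144.7 101.4] [ 1.3 -8.2  4.2] [ 89.5 105.2] t16.1
146.9 [509.3 145.4 101.4] [-0.8 -8.5  4.6] [ 89.5 104.8] t16.4
147.6 [509.3 146.1 101.4] [ 1.2 -8.8  4.4] [ 89.7 104.6] t16.7
148.3 [509.3 146.8 101.4] [-0.  -7.9  4.1] [ 89.7 104.5] t17.0
149.0 [509.3 147.5 101.4] [ 0.4 -9.2  3.6] [ 89.4 105.1] t17.3
149.7 [509.3 148.2 101.4] [ 0.1 -8.6  4.1] [ 89.1 104.4] t17.6
150.4 [509.3 148.9 101.4] [ 0.4 -8.6  4.6] [ 89.3 105.4] t17.9
151.1 [509.3 149.3 101.4] [-0.3 -9.7  3.6] [ 89.6 104.1] t18.2
151.8 [509.3 149.6 101.4] [ -0.3 -10.3   5.1] [ 89.5 104.7] t18.5
152.5 [509.2 150.  101.4] [ -0.1 -12.    4.3] [ 89.2 104.9] t18.8
153.2 [509.2 150.5 101.4] [ -0.9 -12.2   5. ] [ 89.5 104.5] t19.1
153.9 [509.2 151.1 101.4] [ -1.3 -12.9   5.3] [ 89.3 104.3] t19.4
154.6 [509.2 151.7 101.4] [ -1.  -12.1   5.6] [ 89.2 104.4] t19.7
155.3 [509.1 152.3 101.4] [ -0.6 -12.8   5.3] [ 88.5 104.1] t20.0
156.0 [509.2 153.  101.4] [ -0.7 -13.2   4.8] [ 87.7 102.9] t20.3
156.7 [509.2 153.7 101.4] [ -0.8 -13.    5.1] [66.3 80.7] t20.6
DROPPED
```

The plunger met the box at y≈149 and the catch dropped at 153.7 with about 13 N at the wrist, roughly 6 N of it from the plunger. I'll ease the push off, release and retreat upward.

Run:
```python
from h import *
R=rot(np.radians(89.5)); y=156.7
while y>152:
    y-=.7; ctrl.move_l([line(y),y,101.3],R,vel=10); s=show("%.1f"%y)
    if s["force"][1]>-3.5: break
ctrl.gripper_to(85); s=show("open")
e=s["eef_pos"]; ctrl.move_l([e[0],e[1],240],R,vel=100,threshold=8); show("up")
ctrl.move_ptp([430,-60,300],R); ctrl.hold(.5); show("away")
for n in("scene","side"):
    p,h=nose(n);d=optics.grab_frame(n)[1];W=cloud(n,d);x,yy,z=np.moveaxis(W,-1,0);hsv=cv2.cvtColor(p,cv2.COLOR_RGB2HSV)
    m=(d>0)&(abs(z-65.5)<3)&(x>450)&(x<548)&(yy>60)&(yy<245);print(n,h,"lid y",np.percentile(yy[m],[.5,99.5]).round(1),"x",np.percentile(x[m],[.5,99.5]).round(1))
    cv2.imwrite(f"pics/end_{n}.png",cv2.resize(p[150:330,230:430,::-1] if n=="scene" else p[:,:,::-1],(400,300)))
cv2.imwrite("pics/end.png",np.hstack([cv2.imread(f"pics/end_{n}.png") for n in("scene","side")]))
```

```text
156.0 t20.9 [509.1 153.6 101.4] F [ -0.2 -11.9   4.7] M [-1.68  0.1  -0.17] w13.1 g46 yaw 89.48
155.3 t21.1 [509.1 153.6 101.4] F [-0.1 -8.5  4.8] M [-1.38  0.03 -0.14] w13.1 g46 yaw 89.47
154.6 t21.4 [509.2 153.5 101.4] F [-0.4 -6.9  4.3] M [-1.09  0.01 -0.18] w13.3 g46 yaw 89.46
153.9 t21.6 [509.1 153.5 101.4] F [-1.3 -5.2  5.8] M [-0.84  0.16 -0.14] w12.8 g46 yaw 89.48
153.2 t21.9 [509.1 153.5 101.4] F [-1.7 -2.4  5.7] M [-0.55  0.22 -0.13] w13.0 g46 yaw 89.48
open t22.6 [509.7 153.3 101.3] F [0.6 0.1 0.1] M [-0.02 -0.08 -0.02] w85.0 g0 yaw 89.5
up t24.1 [509.1 153.2 239.1] F [-0.  -0.2 -0.7] M [ 0.08 -0.02  0.01] w84.8 g0 yaw 89.5
away t25.6 [430.1 -59.7 299.9] F [-0.7  0.4  0. ] M [ 0.   -0.01  0.02] w84.9 g0 yaw 89.54
scene [65.8 80.8] lid y [ 73.8 231.8] x [450.8 547.5]
side [68.2 80.4] lid y [ 74.3 233.1] x [450.2 547.4]
```

View pics/end.png

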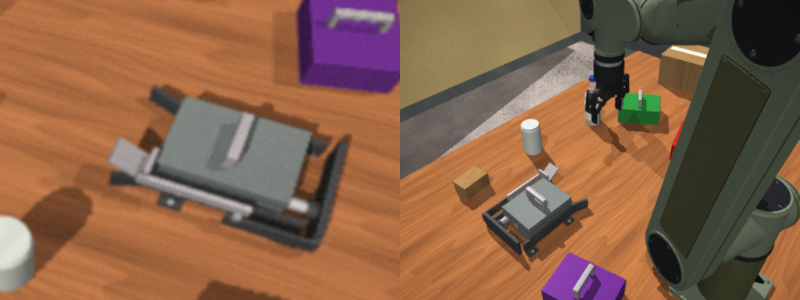

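The final pictures show the box between the rails against the plunger. The catch nose at (135,155) is down behind the box, back at its original height, and the gripper is clear.

```bash
python3 -c "
from plant import ctrl
print(ctrl.finish_job())"
```

```text
the job is handed in; nothing more can be done
None
```

The cash box is in its holder with the catch down behind it, the gripper has let go and moved clear, and the job was handed in at about 26 s. The pushing force peaked at about 13 N at the wrist, including sliding friction, and nothing else on the counter was touched.

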